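# Pack the carving drawer of the encaustic bench

### The arm

A 6-joint arm with a two-finger parallel gripper is mounted at the origin on the work surface. World frame = base frame: x ahead of the robot, y to its left, z up, the work surface at z = 0. Lengths are in m, angles in rad, forces in N, time in s.
With the tool pointing down it reaches from about 0.35 to 0.975 m from the base axis. Payload 4.9 kg.
Tool frame: the origin (TCP) lies at the very end of the fingers, on their centre line; the grasp point (between the pads) lies bot.pinch_z behind it (bot.pinch_z is the distance from the TCP to the grasp point, in m); z points along the fingers, y is the line along which they close (so a half turn about z gives the same grasp; the last joint's range is limited). The gripper opens to 85 mm and grips with 20 to 120 N. Pads are 22 mm wide; open, the fingers measure 114 mm over their backs; the gripper's body (76 mm by 85 mm) begins 54 mm behind the grasp point. The pads swing forward as they close: fully open they stand 13 mm farther back than shut.
Start: joints at [1.228, 0.053, 1.613, -0, 1.476, -0.119], TCP at [0.139, 0.609, 0.231] pointing down, gripper open.
Joint ranges: [-3.01, 3.01], [-1.01, 2.22], [0.06, 2.58], [-1.02, 4.17], [0.09, 2.62], [-3.14, 3.14]. Speed limits (rad/s): [2.57, 2.57, 3.14, 3.14, 3.14, 3.14].

### API

Orientations are given as a unit quaternion [x, y, z, w].
In Python, from station import bot gives the robot as it stands.
- The arm moves only by the tool inch_along, called after ">>>" by a JSON object that holds its "method" and its "body". Schema: {"type":"object","properties":{"rows":{"type":"array","items":{"type":"array","items":{"type":"array","items":{"type":"number"},"minItems":7,"maxItems":7},"minItems":1,"maxItems":8},"minItems":1,"maxItems":1},"clamp_n":{"type":"number"},"only":{"type":"string"},"quiet":{"type":"boolean"},"lines":{"type":"string"}},"required":["rows"],"additionalProperties":false}. rows is a list that holds a single list of rows (three levels of brackets), with 1 to 8 rows, each of 7 numbers: dx, dy, dz in m, then a rotation vector rx, ry, rz in rad, then the opening from 0.0 (shut) to 1.0 (fully open); each row is the pose to reach, as a shift and turn from the pose commanded when the call began, along the tool's axes at that moment; what a row does not reach only later rows make up. A row lasts 1/8 s, in which the tool goes at most 0.0625 m and 0.188 rad, less where a joint would pass 70% of its speed; a pose out of reach is approached as far as the arm can. The fingers move at their own pace and stop on an object; clamp_n is the grip in N (left out, the last holds). Time passes only in rows, so rows that do not move let the fingers close. The tool returns the time, the measured TCP pose, the force, the opening and the grip force at its end. only (a regular expression) keeps the lines of the reply that match it, lines (a string "A,B") keeps lines A to B, and quiet returns only ok. Input that does not fit is refused with a message, and nothing moves.
- bot.get_obs(): the state, without advancing time (a new reading comes with each control period).
- bot.grab_frame(name): name is "side" or "top" or "wrist"; returns a dict with "color" (420x560x3 uint8, red, green, blue), "fx", "fy", "cx", "cy" (pixels), "R" (3x3) and "t" (3): a world point X has camera coordinates R X + t. Camera axes: x right, y down, z forward; pixel columns grow to the right and rows downward; lengths in m; the calibration is good to about 2 mm. A picture is of the moment at which its call begins. There is no depth.
- bot.finish_job(): hands the job in; it is judged then, once.
The state is a dict: "time_s": time; "qpos": joint angles; "dq": joint speeds; "joint_torque": joint torques, N m; "position": TCP position; "ee_rot": TCP orientation; "wrist_force": force on the tool from outside, world axes, zero at the start; "wrist_torque": the same for the moment, N m; "gripper_width": opening from 0.0 (shut) to 1.0 (fully open); "grasp_force": force on a finger pad.
Only numpy, scipy, OpenCV 4.12 (cv2) and the standard library are available. Lean on these libraries where they do the work, as an engineer would, in place of code of your own. Each camera call takes 0.05 s, during which the arm holds its last target. There are 200 camera calls.

### The job

Pack the drawer of carving things so that it will slide back under the cabinet top, with nothing standing above its rim: the loop tool lengthwise in the notches of the two wooden rests, the thin wax bar flat and lengthwise in the plain bin, and the low tin and the roll of tape flat in the split bin, one in each half, whichever way round. Set each thing down rather than dropping it, and let go of it. The paint brush, the thick wax block and the tall tin do not belong in the drawer: leave them where they are.

Things in the scene. Friction and masses are not known exactly. Their poses are not given: they have to be found in the camera images.
- rest_bin: Light grey plastic bin with two wooden tool rests across it, in the drawer; fixed; outer size, floor and origin as plain_bin. The rests, 6 mm thick, stand at x = -28 and +28 mm. Each has a 48 mm wide notch centred on y = 0: notch bottom 11 mm above the origin, shoulders beside it 17 mm. The drawer's three bins lie side by side, 94 mm apart from centre to centre, in any order.
- plain_bin: Empty plain light grey bin, fixed, 190 x 92 mm, 14 mm high, walls and floor 3 mm (inner floor 3 mm above its origin). Origin: centre of its underside, 6 mm above the bench; x along its length, z up. It lies in a fixed plywood drawer on the bench: inside 196 x 288 mm, walls 6 mm, rim 50 mm above the bench; drawer front, 12 mm, with bar handle on the -x side; bins run front to back.
- split_bin: Light grey bin split into two equal halves by a low cross wall, in the drawer; fixed; outer size, floor and origin as plain_bin. The cross wall is at x = 0, 3 mm thick, its top 14 mm above the origin. The halves are centred at x = -47 and +47 mm, y = 0, each 90 x 86 mm inside.
- loop_tool: Loop carving tool lying flat: reddish-brown wooden handle, 22 x 22 mm rounded square, brass ferrule, open triangular steel loop 33 mm wide at the tip. 160 mm long, about 60 g. Origin: middle of its length, at the handle's underside; x towards the loop, z up; handle from x = -80 to +42 mm. Centre of mass within 15 mm of the origin: it can be gripped there, across the handle.
- thin_bar: Thin bar of cream-coloured wax, loose, lying flat: 110 x 40 x 26 mm high, three score lines across its top, about 110 g. Origin: centre of its underside; x along its length, z up.
- low_tin: Low round metal tin with a lid, closed, standing upright: 46 mm diameter, 26 mm high, about 60 g. Origin: centre of its underside; z up.
- tape_roll: Small roll of green masking tape lying flat: 50 mm outer diameter, hole 25 mm, 24 mm high, about 40 g. Origin: centre of its underside; z up, along the roll's axis.
- brush: Flat paint brush, loose, to be left: reddish-brown handle like the loop tool's, but a steel ferrule and a broad block of tan bristles. 180 mm long, 34 mm wide, 22 mm high. Origin: middle of its length, at the handle's underside; x towards the bristles, z up.
- thick_block: Thick block of the same cream-coloured wax, loose, to be left: 100 x 52 x 58 mm high, one score line across its top. Too high for the drawer. Origin: centre of its underside; x along its length, z up.
- tall_tin: Tall round metal tin with a lid, loose, to be left: 56 mm diameter, 58 mm high. Too high for the drawer. Origin: centre of its underside; z up.

How it is judged:
At the end, for the whole second after the job is handed in: Released and at rest: tool level in both rest notches (18 mm along, 15 across, 0.25 rad); thin bar flat in plain bin (40, 26 mm; 0.3 rad); low tin and tape flat in split bin, one per half (26 mm of its centre along and across). Brush, thick block, tall tin upright within 25 mm of their start (x of loop_tool in the frame of rest_bin between -0.018 and 0.018 m and y of loop_tool in the frame of rest_bin between -0.015 and 0.015 m and z of loop_tool in the frame of rest_bin between 0.008 and 0.015 m and angle between the x axis of loop_tool and the x axis of rest_bin, either way round below 0.25 rad and x of thin_bar in the frame of plain_bin between -0.04 and 0.04 m and y of thin_bar in the frame of plain_bin between -0.026 and 0.026 m and z of thin_bar in the frame of plain_bin between 0 and 0.007 m and angle between the x axis of thin_bar and the x axis of plain_bin, either way round below 0.3 rad and ((x of low_tin in the frame of split_bin between 0.0215 and 0.0735 m and y of low_tin in the frame of split_bin between -0.026 and 0.026 m and z of low_tin in the frame of split_bin between 0 and 0.007 m and x of tape_roll in the frame of split_bin between -0.0735 and -0.0215 m and y of tape_roll in the frame of split_bin between -0.026 and 0.026 m and z of tape_roll in the frame of split_bin between 0 and 0.007 m) or (x of low_tin in the frame of split_bin between -0.0735 and -0.0215 m and y of low_tin in the frame of split_bin between -0.026 and 0.026 m and z of low_tin in the frame of split_bin between 0 and 0.007 m and x of tape_roll in the frame of split_bin between 0.0215 and 0.0735 m and y of tape_roll in the frame of split_bin between -0.026 and 0.026 m and z of tape_roll in the frame of split_bin between 0 and 0.007 m)) and angle between each of loop_tool, thin_bar, low_tin, tape_roll, brush, thick_block, tall_tin's own z axis and vertical below 0.12 rad and linear speed of each of loop_tool, thin_bar, low_tin, tape_roll below 0.02 m/s and angular speed of each of loop_tool, thin_bar, low_tin, tape_roll below 0.2 rad/s and contact force between the fingers and loop_tool below 0.05 N and contact force between the fingers and thin_bar below 0.05 N and contact force between the fingers and low_tin below 0.05 N and contact force between the fingers and tape_roll below 0.05 N and distance of each of brush, thick_block, tall_tin from where it was at the start of the episode below 0.025 m); the robot touches nothing.
It fails at once if a thing for the drawer, let go, falls or flies faster than 0.8 m/s (dropped from more than about 3 cm, or thrown) ((contact force between the fingers and loop_tool below 0.05 N and linear speed of loop_tool above 0.8 m/s) or (contact force between the fingers and thin_bar below 0.05 N and linear speed of thin_bar above 0.8 m/s) or (contact force between the fingers and low_tin below 0.05 N and linear speed of low_tin above 0.8 m/s) or (contact force between the fingers and tape_roll below 0.05 N and linear speed of tape_roll above 0.8 m/s)).
It fails at once if the brush, the thick block or the tall tin is moved by more than 25 mm from where it stood at the start (distance of any of brush, thick_block, tall_tin from where it was at the start of the episode above 0.025 m).
It also fails if it takes over 118 s, if anything falls off the work surface, if the arm or the gripper's body presses on something with over 40 N, if the wrist force passes 120 N, or if a joint passes its speed limit or range.

## Working session

There is one attempt and no reset: what is moved stays moved. The work goes in short steps, Python scripts to look and compute and a tool call to move; the robot and the scene stay as the last step left them, time stands still between calls to the robot, and variables do not carry over. Pictures are saved under pics/ and viewed, at most 14 in all, crops included, and the job is handed in when it is done.

```bash
ls; mkdir -p pics
```

Run:
```python
from station import bot
import cv2,numpy as np
o=bot.get_obs();print({k:np.round(v,3) for k,v in o.items()},bot.pinch_z)
for n in("top","side"):
    f=bot.grab_frame(n);cv2.imwrite(f"pics/{n}0.png",f["color"][:,:,::-1]);print(n,f["fx"],f["cx"],f["cy"],np.round(f["R"],3).tolist(),np.round(f["t"],3), np.round(-f["R"].T@f["t"],3))
```

```text
pics
station.py
{'time_s': np.float64(0.0), 'qpos': array([ 1.228,  0.053,  1.614, -0.   ,  1.476, -0.119]), 'dq': array([-0.001,  0.001, -0.   , -0.001, -0.   , -0.001]), 'joint_torque': array([-3.0000e-03, -3.9368e+01, -3.7017e+01, -0.0000e+00,  7.0000e-03,
        0.0000e+00]), 'position': array([0.139, 0.609, 0.23 ]), 'ee_rot': array([ 0.112,  0.994, -0.001, -0.   ]), 'wrist_force': array([ 0.326, -0.643,  0.173]), 'wrist_torque': array([-0.047, -0.007, -0.026]), 'grasp_force': np.float64(0.0), 'gripper_width': np.float64(0.996)} 0.0187
top 470.76724557284757 275.7004699598008 209.4261531356394 [[-0.021, -1.0, 0.004], [-0.994, 0.021, -0.107], [0.106, -0.006, -0.994]] [0.02  0.554 1.028] [0.442 0.015 1.081]
side 434.2346982816889 280.57981433342013 204.32059646943324 [[-0.894, -0.448, 0.001], [-0.318, 0.632, -0.706], [0.317, -0.632, -0.708]] [0.48  0.197 0.858] [0.22  0.633 0.746]
```

View pics/top0.png

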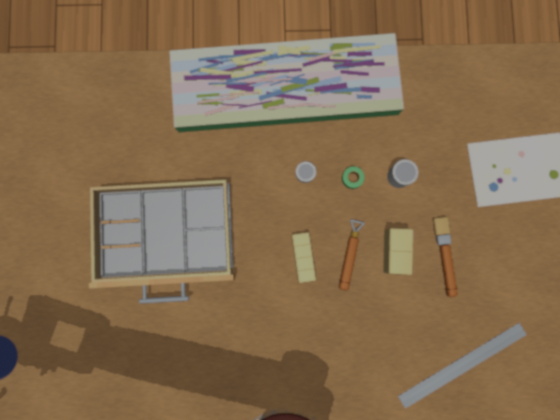

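View pics/side0.png

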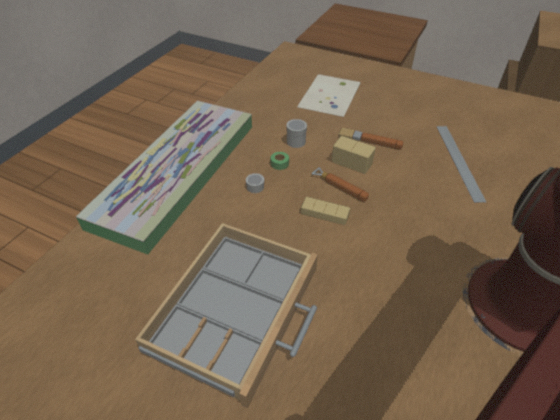

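Top view: drawer at left (rim ~92–230 px columns, 183–285 rows), with the rest bin leftmost, plain bin in the middle and split bin on the right. Low tin (306,172), tape (353,177), thin bar (304,258), loop tool (350,258). To be left alone: tall tin (404,172), thick block (400,250), brush (447,258). Side view agrees.

Create h.py:
```python
import cv2,numpy as np
from station import bot
from scipy.spatial.transform import Rotation as Ro
def ray(f,uv,z):
    uv=np.atleast_2d(uv).astype(float)
    d=np.c_[(uv[:,0]-f["cx"])/f["fx"],(uv[:,1]-f["cy"])/f["fy"],np.ones(len(uv))]@f["R"]
    c=-f["R"].T@f["t"]
    return c+d*((z-c[2])/d[:,2])[:,None]
def proj(f,X):
    p=np.atleast_2d(X)@f["R"].T+f["t"];return np.c_[p[:,0]/p[:,2]*f["fx"]+f["cx"],p[:,1]/p[:,2]*f["fy"]+f["cy"]]
def blobs(m,amin=60):
    cs,_=cv2.findContours(m.astype(np.uint8),cv2.RETR_EXTERNAL,cv2.CHAIN_APPROX_NONE)
    return [c[:,0,:] for c in cs if cv2.contourArea(c)>amin]
def rect(P):
    (x,y),(w,h),a=cv2.minAreaRect((P[:,:2]*1000).astype(np.float32))
    if w<h:w,h,a=h,w,a+90
    return np.round([x,y,w,h,(a+90)%180-90],1)
def totool(target,yaw=0):
    "shift in current tool axes to a world TCP target; yaw=turn about world z"
    o=bot.get_obs();r=Ro.from_quat(o["ee_rot"])
    return np.round(r.inv().apply(np.array(target)-o["position"]),4)
```

Run:
```python
from h import *
img=cv2.imread("pics/top0.png");hsv=cv2.cvtColor(img,cv2.COLOR_BGR2HSV)
f=bot.grab_frame("top")
for n,(u,v) in dict(tin=(306,172),tape=(345,177),bar=(304,258),tool=(347,268),table=(330,300),brush=(448,270),rest=(122,220),rim=(180,184),grey=(165,230)).items(): print(n,hsv[v,u])
crop=cv2.resize(img[165:310,75:245],None,fx=4.4,fy=4.0,interpolation=cv2.INTER_CUBIC)
c2=cv2.resize(img[155:300,280:420],None,fx=4,fy=4,interpolation=cv2.INTER_CUBIC)
cv2.imwrite("pics/c1.png",crop);cv2.imwrite("pics/c2.png",c2)
```

```text
tin [105   7 139]
tape [ 65  91 149]
bar [ 27  70 167]
tool [ 13 159 152]
table [ 16 125 133]
brush [ 13 159 152]
rest [ 15  68 149]
rim [ 23  79 155]
grey [110   5 150]
```

View pics/c1.png

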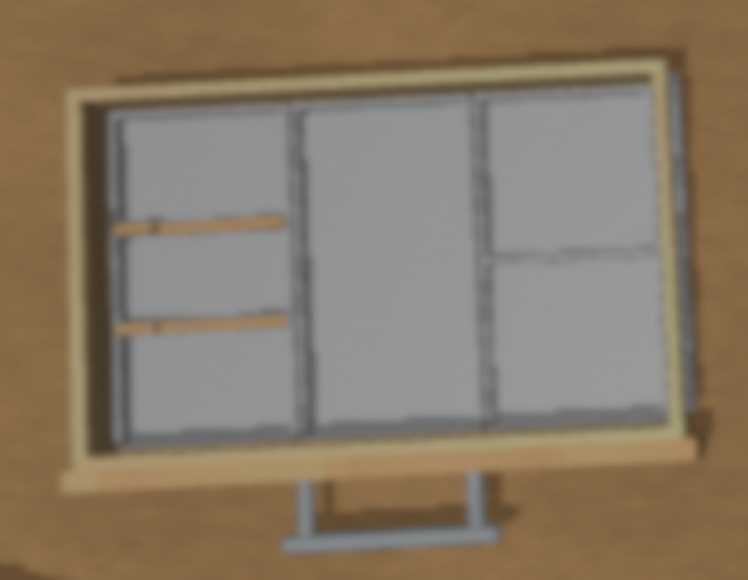

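The enlarged drawer crop shows the rests at left, the two double walls and the cross wall at right. I'll measure those points and the things.

Run:
```python
from h import *
f=bot.grab_frame("top");img=f["color"];hsv=cv2.cvtColor(img,cv2.COLOR_RGB2HSV).astype(int);H,S,V=hsv[...,0],hsv[...,1],hsv[...,2]
U=lambda p:(np.array(p)+.5)/[4.4,4.0]+[75,165]-.5
g=lambda n,p,z:print(n,np.round(ray(f,U(p),z)[:,:2]*1000,1).tolist())
g("rim in TL TR BR BL",[(82,103),(653,75),(670,428),(88,458)],.05)
g("rest1",[(115,229),(287,221)],.023);g("rest2",[(117,328),(290,321)],.023)
g("div12",[(297,110),(303,435)],.020);g("div23",[(480,95),(488,420)],.020);g("cross",[(490,258),(655,251)],.020)
yy,xx=np.mgrid[:420,:560];roi=(xx>285)&(xx<470)&(yy>150)&(yy<305)
for n,m,z in(("tape",(H>45)&(H<85)&(S>50),.024),("bar",(H>22)&(H<34)&(S<110)&(S>40)&(V>110),.026),("handle",(H<15)&(S>145),.015),("tin",(S<30)&(V>70),.026)):
    for c in blobs(roi&m,40):
        P=ray(f,c,z);print(n,c.mean(0).round(),rect(P))
```

```text
rim in TL TR BR BL [[603.3, 410.8], [613.0, 124.2], [419.0, 117.7], [409.1, 404.0]]
rest1 [[535.5, 402.9], [538.2, 315.1]]
rest2 [[479.9, 400.9], [482.0, 313.1]]
div12 [[601.7, 311.4], [418.5, 306.7]]
div23 [[608.3, 216.9], [424.8, 213.0]]
cross [[515.3, 211.9], [517.5, 127.4]]
tape [353. 177.] [ 625.9 -167.7   48.    46.1   88.8]
bar [303. 257.] [447.3 -50.9 107.2  37.3   7. ]
bar [400. 251.] [ 456.1 -268.2   98.9   51.6   -2.7]
handle [448. 271.] [ 409.9 -376.4  114.8   24.9    5. ]
handle [348. 263.] [ 431.1 -152.1  119.8   22.9  -14.2]
tin [443. 239.] [ 479.5 -365.7   29.3   20.1   88.8]
tin [305. 171.] [640.4 -60.9  43.8  43.3  -1.2]
tin [403. 173.] [ 632.4 -282.4   64.4   60.    88.8]
```

View pics/c2.png

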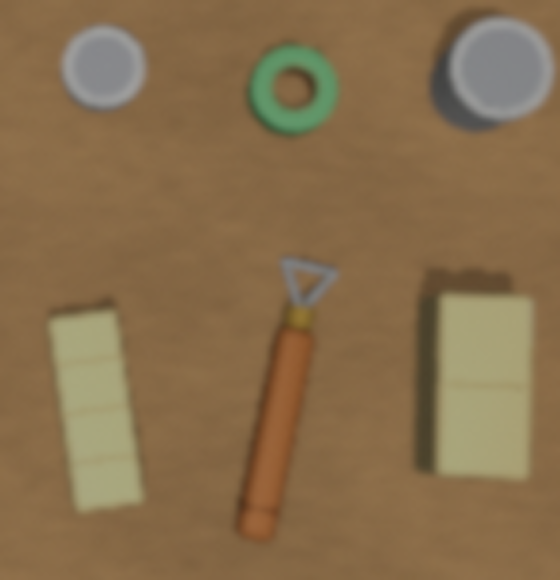

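Rim inside measures 287 x 194 mm (given 288 x 196), walls 94 mm apart, yaw about 2°, so the bin positions hold together. Crop c2 shows the tin at (105,67), the tape at (293,88), the bar at (96,410) and the tool with its loop pointing up, matching the measured rectangles. First move: above the low tin.

```bash
python3 -c "
from h import *
print(totool([.64,-.061,.12]),totool([.64,-.061,.231]))"
```

>>> {"method": "inch_along", "body": {"rows": [[[-0.05, -0.04, 0, 0, 0, -0.05, 1], [-0.1, -0.08, 0, 0, 0, -0.1, 1], [-0.15, -0.12, 0, 0, 0, -0.15, 1], [-0.2, -0.16, 0, 0, 0, -0.2, 1], [-0.25, -0.2, 0, 0, 0, -0.26, 1], [-0.29, -0.24, 0, 0, 0, -0.26, 1], [-0.34, -0.28, 0, 0, 0, -0.26, 1], [-0.38, -0.32, 0, 0, 0, -0.26, 1]]]}}

```text
time_s: 1.2
position: [0.4391, 0.2112, 0.2314]
ee_rot: [-0.018, 1.0, 0.0, 0.0]
wrist_force: [0.9, 1.1, -0.4]
gripper_width: 1.0
grasp_force: 0.0
```

```bash
python3 -c "
from h import *
print(totool([.64,-.061,.1]))"
```

```text
[-0.1909 -0.2793  0.1314]
```

>>> {"method": "inch_along", "body": {"rows": [[[-0.03, -0.045, 0.02, 0, 0, 0, 1], [-0.06, -0.09, 0.04, 0, 0, 0, 1], [-0.09, -0.135, 0.06, 0, 0, 0, 1], [-0.12, -0.18, 0.08, 0, 0, 0, 1], [-0.15, -0.22, 0.1, 0, 0, 0, 1], [-0.175, -0.26, 0.12, 0, 0, 0, 1], [-0.191, -0.279, 0.131, 0, 0, 0, 1], [-0.191, -0.279, 0.131, 0, 0, 0, 1]]]}}

```text
time_s: 2.2
position: [0.6389, -0.0601, 0.0986]
ee_rot: [-0.017, 1.0, 0.0, -0.001]
wrist_force: [-0.2, -0.3, 0.0]
gripper_width: 1.001
grasp_force: 0.0
```

```bash
python3 -c "
from h import *
print(totool([.64,-.061,.003]))
f=bot.grab_frame('wrist');cv2.imwrite('pics/w1.png',f['color'][:,:,::-1])
p=proj(f,[[.64,-.061,.026],[.626,-.168,.024]]);print(p)
hsv=cv2.cvtColor(f['color'],cv2.COLOR_RGB2HSV).astype(int)
for c in blobs((hsv[...,1]<30)&(hsv[...,2]>70),500): print(c.mean(0),rect(ray(f,c,.026)))
"
```

```text
[-0.0013 -0.001   0.0956]
[[282.81338578 220.63901045]
 [119.16614436 194.38645301]]
[418.08219178 301.52054795] [697.5  38.7  60.6  14.8  29.5]
[149.69655172 301.37931034] [ 703.8 -155.2   60.8   14.8  -26. ]
[282.91919192 217.12626263] [637.9 -61.   49.7  45.1   1.9]
[  5.93277311 188.20168067] [ 624.9 -237.6   39.    10.6  -12.2]
[98.84 17.32] [ 520.7 -167.2   31.    16.6   76.1]
```

View pics/w1.png

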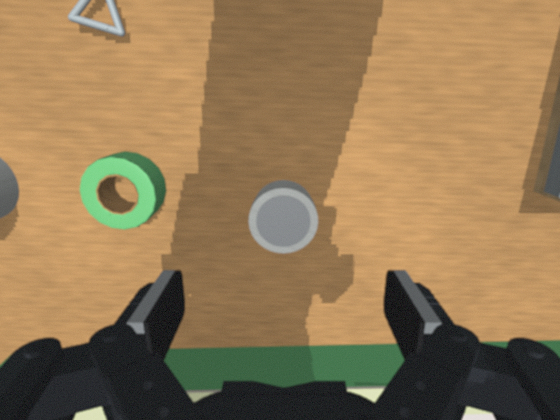

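Wrist view: tin lid at (283,220), where the measured point projects (282.8,220.6); tape at (122,190) also matches. Descend and grip.

>>> {"method": "inch_along", "body": {"rows": [[[-0.001, -0.001, 0.04, 0, 0, 0, 1], [-0.001, -0.001, 0.075, 0, 0, 0, 1], [-0.001, -0.001, 0.094, 0, 0, 0, 1], [-0.001, -0.001, 0.094, 0, 0, 0, 0.3], [-0.001, -0.001, 0.094, 0, 0, 0, 0.3], [-0.001, -0.001, 0.094, 0, 0, 0, 0.3], [-0.001, -0.001, 0.094, 0, 0, 0, 0.3], [-0.001, -0.001, 0.094, 0, 0, 0, 0.3]]], "clamp_n": 40}}

```text
time_s: 3.25
position: [0.642, -0.0601, 0.0088]
ee_rot: [-0.018, 1.0, -0.0, 0.002]
wrist_force: [-0.4, 0.7, 7.4]
gripper_width: 0.522
grasp_force: 41.5
```

>>> {"method": "inch_along", "body": {"rows": [[[0, 0, 0, 0, 0, 0, 0.3], [0, 0, 0, 0, 0, 0, 0.3], [0, 0, -0.04, 0, 0, 0, 0.3], [0, 0, -0.08, 0, 0, 0, 0.3], [0, 0, -0.1, 0, 0, 0, 0.3], [0, 0, -0.1, 0, 0, 0, 0.3]]]}}

```text
time_s: 4.0
position: [0.6413, -0.0601, 0.1081]
ee_rot: [-0.018, 1.0, -0.0, 0.002]
wrist_force: [-1.2, -0.0, -2.5]
gripper_width: 0.516
grasp_force: 41.1
```

```bash
python3 -c "
from h import *
print(totool([.5628,.1706,.103]),totool([.5628,.1706,.014]))"
```

```text
[0.0702 0.2334 0.0047] [0.0705 0.2335 0.0937]
```

>>> {"method": "inch_along", "body": {"rows": [[[0.015, 0.05, 0, 0, 0, 0, 0.3], [0.03, 0.1, 0, 0, 0, 0, 0.3], [0.045, 0.15, 0, 0, 0, 0, 0.3], [0.06, 0.2, 0, 0, 0, 0, 0.3], [0.07, 0.233, 0.01, 0, 0, 0, 0.3], [0.07, 0.233, 0.04, 0, 0, 0, 0.3], [0.07, 0.233, 0.07, 0, 0, 0, 0.3], [0.07, 0.233, 0.07, 0, 0, 0, 0.3]]]}}

```text
time_s: 5.0
position: [0.5575, 0.1699, 0.031]
ee_rot: [-0.018, 1.0, -0.001, -0.005]
wrist_force: [-0.4, 0.5, -0.5]
gripper_width: 0.522
grasp_force: 41.2
```

```bash
python3 -c "
from h import *
print(totool([.5628,.1706,.0185]))"
```

```text
[-0.0054  0.0005  0.0125]
```

>>> {"method": "inch_along", "body": {"rows": [[[0, 0, 0, 0, 0, 0, 0.3], [0, 0, 0, 0, 0, 0, 0.3]]]}}

```text
time_s: 5.25
position: [0.5629, 0.1705, 0.0377]
ee_rot: [-0.018, 1.0, 0.0, 0.001]
wrist_force: [0.3, 1.1, -0.7]
gripper_width: 0.52
grasp_force: 41.2
```

```bash
python3 -c "
from h import *
print(totool([.5628,.1706,.0185]))"
```

```text
[0.0002 0.0001 0.0192]
```

>>> {"method": "inch_along", "body": {"rows": [[[0, 0, 0.008, 0, 0, 0, 0.3], [0, 0, 0.014, 0, 0, 0, 0.3], [0, 0, 0.018, 0, 0, 0, 0.3], [0, 0, 0.019, 0, 0, 0, 0.3], [0, 0, 0.019, 0, 0, 0, 0.3], [0, 0, 0.019, 0, 0, 0, 0.3]]]}}

```text
time_s: 6.0
position: [0.562, 0.1705, 0.0178]
ee_rot: [-0.018, 1.0, -0.0, 0.0]
wrist_force: [-2.5, -1.2, 4.9]
gripper_width: 0.515
grasp_force: 41.6
```

>>> {"method": "inch_along", "body": {"rows": [[[0, 0, 0, 0, 0, 0, 0.61], [0, 0, 0, 0, 0, 0, 0.61], [0, 0, 0, 0, 0, 0, 0.61], [0, 0, 0, 0, 0, 0, 0.61]]]}}

```text
time_s: 6.5
position: [0.5618, 0.1705, 0.0171]
ee_rot: [-0.018, 1.0, -0.0, -0.0]
wrist_force: [0.2, 0.7, -0.0]
gripper_width: 0.609
grasp_force: 0.0
```

>>> {"method": "inch_along", "body": {"rows": [[[0, 0, -0.02, 0, 0, 0, 0.61], [0, 0, -0.06, 0, 0, 0, 0.7], [0, 0, -0.1, 0, 0, 0, 1], [-0.01, -0.06, -0.1, 0, 0, 0, 1], [-0.02, -0.12, -0.1, 0, 0, 0, 1], [-0.03, -0.18, -0.1, 0, 0, 0, 1], [-0.04, -0.24, -0.09, 0, 0, 0, 1], [-0.05, -0.3, -0.06, 0, 0, 0, 1]]]}}

```text
time_s: 7.5
position: [0.6243, -0.1257, 0.0836]
ee_rot: [-0.018, 1.0, -0.001, 0.003]
wrist_force: [0.2, -0.5, -0.3]
gripper_width: 1.003
grasp_force: 0.0
```

```bash
python3 -c "
from h import *
print(totool([.626,-.168,.05]))
f=bot.grab_frame('top');hsv=cv2.cvtColor(f['color'],cv2.COLOR_RGB2HSV);cv2.imwrite('pics/t2.png',cv2.resize(f['color'][150:310,75:420,::-1],None,fx=2.2,fy=2.2,interpolation=cv2.INTER_CUBIC))
"
```

```text
[ 0.     -0.0422  0.0337]
```

View pics/t2.png

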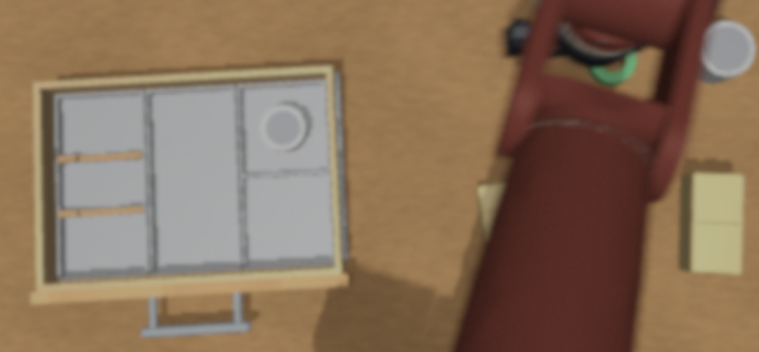

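The tin sits centred in the far half (285,126 in the crop) and the other things are undisturbed. Now the tape.

>>> {"method": "inch_along", "body": {"rows": [[[0, -0.042, 0.02, 0, 0, 0, 1], [0, -0.042, 0.033, 0, 0, 0, 1], [0, -0.042, 0.033, 0, 0, 0, 1], [0, -0.042, 0.033, 0, 0, 0, 1]]]}}

```text
time_s: 8.05
position: [0.6238, -0.1639, 0.0478]
ee_rot: [-0.019, 1.0, -0.0, 0.001]
wrist_force: [0.5, -0.6, -0.2]
gripper_width: 0.995
grasp_force: 0.0
```

```bash
python3 -c "
from h import *
print(totool([.626,-.168,.006]))"
```

```text
[-0.002  -0.0042  0.0418]
```

>>> {"method": "inch_along", "body": {"rows": [[[-0.002, -0.004, 0.02, 0, 0, 0, 1], [-0.002, -0.004, 0.035, 0, 0, 0, 1], [-0.002, -0.004, 0.042, 0, 0, 0, 1], [-0.002, -0.004, 0.042, 0, 0, 0, 1], [-0.002, -0.004, 0.042, 0, 0, 0, 0.3], [-0.002, -0.004, 0.042, 0, 0, 0, 0.3], [-0.002, -0.004, 0.042, 0, 0, 0, 0.3], [-0.002, -0.004, 0.042, 0, 0, 0, 0.3]]], "clamp_n": 30}}

```text
time_s: 9.05
position: [0.6262, -0.169, 0.0057]
ee_rot: [-0.018, 1.0, -0.0, 0.001]
wrist_force: [0.1, 1.0, 3.8]
gripper_width: 0.575
grasp_force: 31.3
```

>>> {"method": "inch_along", "body": {"rows": [[[0, 0, 0, 0, 0, 0, 0.3], [0, 0, 0, 0, 0, 0, 0.3]]]}}

```text
time_s: 9.3
position: [0.6262, -0.169, 0.0058]
ee_rot: [-0.018, 1.0, -0.0, 0.001]
wrist_force: [0.3, 0.1, 4.9]
gripper_width: 0.573
grasp_force: 31.5
```

>>> {"method": "inch_along", "body": {"rows": [[[0, 0, -0.04, 0, 0, 0, 0.3], [0, 0, -0.08, 0, 0, 0, 0.3], [0.01, 0.03, -0.1, 0, 0, 0, 0.3], [0.03, 0.08, -0.1, 0, 0, 0, 0.3], [0.06, 0.13, -0.1, 0, 0, 0, 0.3], [0.08, 0.18, -0.1, 0, 0, 0, 0.3], [0.11, 0.23, -0.1, 0, 0, 0, 0.3], [0.13, 0.27, -0.1, 0, 0, 0, 0.3]]]}}

```text
time_s: 10.3
position: [0.4835, 0.0979, 0.1036]
ee_rot: [-0.018, 1.0, 0.0, -0.001]
wrist_force: [0.4, 0.1, -0.5]
gripper_width: 0.572
grasp_force: 31.4
```

```bash
python3 -c "
from h import *
print(totool([.4688,.1674,.035]))"
```

```text
[0.012  0.0699 0.0686]
```

>>> {"method": "inch_along", "body": {"rows": [[[0.01, 0.05, 0, 0, 0, 0, 0.3], [0.012, 0.07, 0, 0, 0, 0, 0.3], [0.012, 0.07, 0.03, 0, 0, 0, 0.3], [0.012, 0.07, 0.06, 0, 0, 0, 0.3], [0.012, 0.07, 0.069, 0, 0, 0, 0.3], [0.012, 0.07, 0.069, 0, 0, 0, 0.3], [0.012, 0.07, 0.069, 0, 0, 0, 0.3]]]}}

```text
time_s: 11.18
position: [0.4722, 0.166, 0.0369]
ee_rot: [-0.018, 1.0, 0.0, 0.001]
wrist_force: [-0.2, 0.0, 0.8]
gripper_width: 0.569
grasp_force: 31.4
```

```bash
python3 -c "
from h import *
print(totool([.4688,.1674,.0148]))"
```

```text
[0.0033 0.0015 0.0221]
```

>>> {"method": "inch_along", "body": {"rows": [[[0.003, 0.001, 0.008, 0, 0, 0, 0.3], [0.003, 0.001, 0.015, 0, 0, 0, 0.3], [0.003, 0.001, 0.02, 0, 0, 0, 0.3], [0.003, 0.001, 0.022, 0, 0, 0, 0.3], [0.003, 0.001, 0.022, 0, 0, 0, 0.3], [0.003, 0.001, 0.022, 0, 0, 0, 0.3]]]}}

```text
time_s: 11.92
position: [0.4684, 0.1669, 0.0147]
ee_rot: [-0.018, 1.0, -0.0, -0.0]
wrist_force: [-4.2, -1.1, 8.2]
gripper_width: 0.568
grasp_force: 32.1
```

>>> {"method": "inch_along", "body": {"rows": [[[0, 0, 0, 0, 0, 0, 0.66], [0, 0, 0, 0, 0, 0, 0.66], [0, 0, 0, 0, 0, 0, 0.66], [0, 0, 0, 0, 0, 0, 0.66]]]}}

```text
time_s: 12.42
position: [0.468, 0.1668, 0.0135]
ee_rot: [-0.018, 1.0, -0.0, -0.0]
wrist_force: [-1.4, 0.3, 0.1]
gripper_width: 0.658
grasp_force: 0.0
```

>>> {"method": "inch_along", "body": {"rows": [[[0, 0, -0.02, 0, 0, 0, 0.66], [0, 0, -0.06, 0, 0, 0, 0.7], [0, 0, -0.1, 0, 0, 0, 1], [0.005, -0.05, -0.1, 0, 0, 0, 1], [0.01, -0.1, -0.1, 0, 0, -0.04, 1], [0.012, -0.15, -0.09, 0, 0, -0.087, 1], [0.013, -0.2, -0.07, 0, 0, -0.087, 1], [0.013, -0.215, -0.05, 0, 0, -0.087, 1]]]}}

```text
time_s: 13.42
position: [0.4631, -0.051, 0.0635]
ee_rot: [-0.06, 0.998, -0.0, 0.001]
wrist_force: [0.4, -0.1, -0.3]
gripper_width: 0.996
grasp_force: 0.0
```

>>> {"method": "inch_along", "body": {"rows": [[[0, 0, 0, 0, 0, 0, 1], [0, 0, 0, 0, 0, 0, 1]]]}}

```text
time_s: 13.68
position: [0.4632, -0.048, 0.0642]
ee_rot: [-0.062, 0.998, 0.0, 0.0]
wrist_force: [0.1, 0.2, 0.6]
gripper_width: 1.001
grasp_force: 0.0
```

```bash
python3 -c "
from h import *
print(totool([.4473,-.0509,.006]))
f=bot.grab_frame('wrist');hsv=cv2.cvtColor(f['color'],cv2.COLOR_RGB2HSV).astype(int);H,S,V=hsv[...,0],hsv[...,1],hsv[...,2]
for c in blobs((H>22)&(H<34)&(S<110)&(S>40)&(V>110),2000): print(c.mean(0),c.min(0),c.max(0),rect(ray(f,c,.026)))
cv2.imwrite('pics/w3.png',f['color'][:,:,::-1])
"
```

```text
[ 0.0162 -0.0009  0.0582]
```

View pics/w3.png

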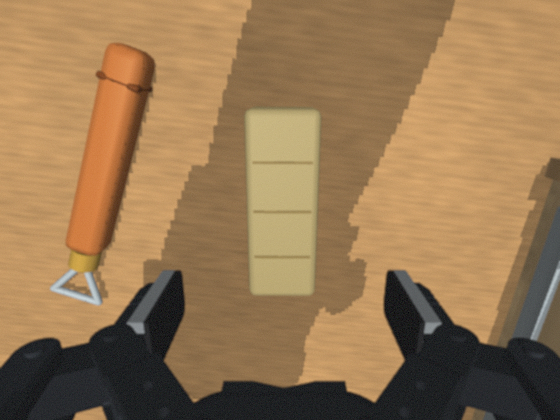

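Wrist view: bar squarely between the fingers (247–319 columns, centre about 283). Grip it.

>>> {"method": "inch_along", "body": {"rows": [[[0.016, -0.001, 0, 0, 0, 0, 1], [0.016, -0.001, 0.03, 0, 0, 0, 1], [0.016, -0.001, 0.05, 0, 0, 0, 1], [0.016, -0.001, 0.058, 0, 0, 0, 1], [0.016, -0.001, 0.058, 0, 0, 0, 0.2], [0.016, -0.001, 0.058, 0, 0, 0, 0.2], [0.016, -0.001, 0.058, 0, 0, 0, 0.2], [0.016, -0.001, 0.058, 0, 0, 0, 0.2]]], "clamp_n": 40}}

```text
time_s: 14.72
position: [0.4483, -0.0518, 0.0069]
ee_rot: [-0.062, 0.998, -0.0, 0.001]
wrist_force: [-0.1, 0.2, 4.3]
gripper_width: 0.457
grasp_force: 42.1
```

>>> {"method": "inch_along", "body": {"rows": [[[0, 0, 0, 0, 0, 0, 0.2], [0, 0, 0, 0, 0, 0, 0.2]]]}}

```text
time_s: 14.98
position: [0.4483, -0.0518, 0.0069]
ee_rot: [-0.061, 0.998, -0.0, 0.001]
wrist_force: [-0.2, 0.9, 5.4]
gripper_width: 0.456
grasp_force: 42.3
```

>>> {"method": "inch_along", "body": {"rows": [[[0, 0, -0.04, 0, 0, 0, 0.2], [0, 0, -0.08, 0, 0, 0, 0.2], [-0.005, 0.03, -0.1, 0, 0, 0, 0.2], [-0.015, 0.08, -0.1, 0, 0, 0.03, 0.2], [-0.025, 0.13, -0.1, 0, 0, 0.06, 0.2], [-0.03, 0.18, -0.1, 0, 0, 0.087, 0.2], [-0.03, 0.23, -0.1, 0, 0, 0.087, 0.2], [-0.03, 0.27, -0.1, 0, 0, 0.087, 0.2]]]}}

```text
time_s: 15.98
position: [0.4428, 0.2218, 0.1051]
ee_rot: [-0.019, 1.0, -0.0, -0.0]
wrist_force: [0.6, 0.3, -0.7]
gripper_width: 0.461
grasp_force: 41.5
```

```bash
python3 -c "
from h import *
print(totool([.5125,.263,.04]))"
```

```text
[-0.0712  0.0386  0.065 ]
```

>>> {"method": "inch_along", "body": {"rows": [[[-0.035, 0.02, 0, 0, 0, 0, 0.2], [-0.071, 0.038, 0, 0, 0, 0, 0.2], [-0.071, 0.038, 0.02, 0, 0, 0, 0.2], [-0.071, 0.038, 0.045, 0, 0, 0, 0.2], [-0.071, 0.038, 0.06, 0, 0, 0, 0.2], [-0.071, 0.038, 0.06, 0, 0, 0, 0.2], [-0.071, 0.038, 0.06, 0, 0, 0, 0.2]]]}}

```text
time_s: 16.85
position: [0.5136, 0.2607, 0.0464]
ee_rot: [-0.018, 1.0, 0.0, 0.0]
wrist_force: [0.1, -0.5, -1.0]
gripper_width: 0.457
grasp_force: 41.5
```

```bash
python3 -c "
from h import *
print(totool([.5125,.263,.0162]))"
```

```text
[0.0011 0.0023 0.0302]
```

>>> {"method": "inch_along", "body": {"rows": [[[0.001, 0.002, 0.01, 0, 0, 0, 0.2], [0.001, 0.002, 0.02, 0, 0, 0, 0.2], [0.001, 0.002, 0.027, 0, 0, 0, 0.2], [0.001, 0.002, 0.03, 0, 0, 0, 0.2], [0.001, 0.002, 0.03, 0, 0, 0, 0.2], [0.001, 0.002, 0.03, 0, 0, 0, 0.2]]]}}

```text
time_s: 17.6
position: [0.5125, 0.2628, 0.0159]
ee_rot: [-0.018, 1.0, 0.0, 0.0]
wrist_force: [-1.6, 0.5, 2.1]
gripper_width: 0.457
grasp_force: 41.9
```

>>> {"method": "inch_along", "body": {"rows": [[[0, 0, 0, 0, 0, 0, 0.55], [0, 0, 0, 0, 0, 0, 0.55], [0, 0, 0, 0, 0, 0, 0.55], [0, 0, 0, 0, 0, 0, 0.55]]]}}

```text
time_s: 18.1
position: [0.5122, 0.2626, 0.0156]
ee_rot: [-0.018, 1.0, -0.0, -0.0]
wrist_force: [-0.1, -0.7, -1.2]
gripper_width: 0.55
grasp_force: 0.0
```

>>> {"method": "inch_along", "body": {"rows": [[[0, 0, -0.02, 0, 0, 0, 0.55], [0, 0, -0.06, 0, 0, 0, 0.6], [0, 0, -0.1, 0, 0, 0, 0.8], [0.005, -0.06, -0.1, 0, 0, 0.1, 1], [0.01, -0.12, -0.1, 0, 0, 0.2, 1], [0.02, -0.18, -0.1, 0, 0, 0.283, 1], [0.03, -0.24, -0.1, 0, 0, 0.283, 1], [0.04, -0.3, -0.1, 0, 0, 0.283, 1]]]}}

```text
time_s: 19.1
position: [0.4833, -0.0405, 0.1176]
ee_rot: [0.123, 0.992, -0.0, 0.002]
wrist_force: [0.5, -0.9, -0.4]
gripper_width: 0.998
grasp_force: 0.0
```

```bash
python3 -c "
from h import *
print(totool([.4495,-.1568,.065]))"
```

```text
[ 0.0045 -0.121   0.0526]
```

>>> {"method": "inch_along", "body": {"rows": [[[0, -0.05, 0, 0, 0, 0, 1], [0.004, -0.1, 0.02, 0, 0, 0, 1], [0.004, -0.121, 0.04, 0, 0, 0, 1], [0.004, -0.121, 0.052, 0, 0, 0, 1], [0.004, -0.121, 0.052, 0, 0, 0, 1], [0.004, -0.121, 0.052, 0, 0, 0, 1]]]}}

```text
time_s: 19.85
position: [0.4506, -0.1543, 0.0647]
ee_rot: [0.122, 0.992, -0.0, 0.001]
wrist_force: [0.0, -0.2, 0.9]
gripper_width: 0.999
grasp_force: 0.0
```

```bash
python3 -c "
from h import *
print(totool([.4495,-.1568,.006]))
f=bot.grab_frame('wrist');hsv=cv2.cvtColor(f['color'],cv2.COLOR_RGB2HSV).astype(int);H,S,V=hsv[...,0],hsv[...,1],hsv[...,2]
cv2.imwrite('pics/w4.png',f['color'][:,:,::-1])
print(proj(f,[[.4495,-.1568,.011]]))
"
```

```text
[ 0.0005 -0.0026  0.0587]
[[280.15595398 228.73679942]]
```

View pics/w4.png

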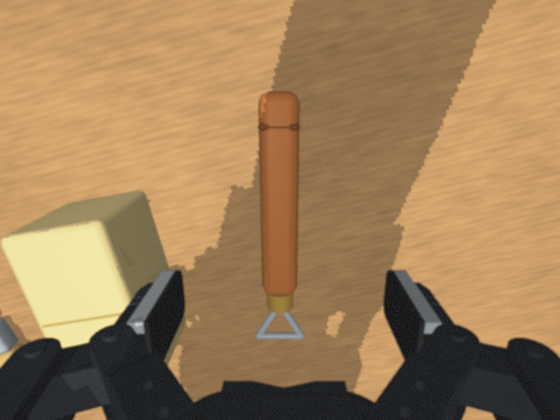

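Wrist view: handle centred at column 279, vertical, loop tip at row 340, and the measured origin projects onto the handle at (280,229). The thick block is off to the left, so I'll narrow the opening.

>>> {"method": "inch_along", "body": {"rows": [[[0, -0.002, 0.02, 0, 0, 0, 0.6], [0, -0.002, 0.045, 0, 0, 0, 0.6], [0, -0.002, 0.058, 0, 0, 0, 0.6], [0, -0.002, 0.058, 0, 0, 0, 0.6], [0, -0.002, 0.058, 0, 0, 0, 0], [0, -0.002, 0.058, 0, 0, 0, 0], [0, -0.002, 0.058, 0, 0, 0, 0], [0, -0.002, 0.058, 0, 0, 0, 0]]], "clamp_n": 40}}

```text
time_s: 20.9
position: [0.4503, -0.1574, 0.007]
ee_rot: [0.123, 0.992, -0.0, 0.001]
wrist_force: [-0.5, 0.5, 6.3]
gripper_width: 0.248
grasp_force: 40.0
```

>>> {"method": "inch_along", "body": {"rows": [[[0, 0, 0, 0, 0, 0, 0], [0, 0, 0, 0, 0, 0, 0]]]}}

```text
time_s: 21.15
position: [0.4503, -0.1574, 0.007]
ee_rot: [0.123, 0.992, -0.0, 0.001]
wrist_force: [-0.0, 0.5, 6.3]
gripper_width: 0.244
grasp_force: 40.0
```

>>> {"method": "inch_along", "body": {"rows": [[[0, 0, -0.04, 0, 0, 0, 0], [0, 0, -0.08, 0, 0, 0, 0], [0, 0.04, -0.1, 0, 0, -0.1, 0], [0, 0.1, -0.1, 0, 0, -0.2, 0], [0.01, 0.15, -0.1, 0, 0, -0.283, 0], [0.02, 0.2, -0.1, 0, 0, -0.283, 0], [0.03, 0.26, -0.1, 0, 0, -0.283, 0], [0.04, 0.31, -0.1, 0, 0, -0.283, 0]]]}}

```text
time_s: 22.15
position: [0.4856, 0.1555, 0.1054]
ee_rot: [-0.018, 1.0, -0.0, -0.0]
wrist_force: [-0.1, 0.0, 0.2]
gripper_width: 0.241
grasp_force: 39.4
```

```bash
python3 -c "
from h import *
print(totool([.509,.357,.05]))"
```

```text
[-0.0308  0.2006  0.0553]
```

>>> {"method": "inch_along", "body": {"rows": [[[-0.01, 0.06, 0, 0, 0, 0, 0], [-0.02, 0.12, 0, 0, 0, 0, 0], [-0.03, 0.17, 0, 0, 0, 0, 0], [-0.031, 0.2, 0, 0, 0, 0, 0], [-0.031, 0.2, 0.025, 0, 0, 0, 0], [-0.031, 0.2, 0.05, 0, 0, 0, 0], [-0.031, 0.2, 0.05, 0, 0, 0, 0], [-0.031, 0.2, 0.05, 0, 0, 0, 0]]]}}

```text
time_s: 23.15
position: [0.5102, 0.3545, 0.0563]
ee_rot: [-0.018, 1.0, 0.0, 0.0]
wrist_force: [0.2, -0.2, -0.2]
gripper_width: 0.243
grasp_force: 39.4
```

```bash
python3 -c "
from h import *
print(totool([.509,.357,.0245]))
f=bot.grab_frame('wrist')
cv2.imwrite('pics/w5.png',f['color'][:,:,::-1])
"
```

```text
[0.0011 0.0025 0.0318]
```

View pics/w5.png

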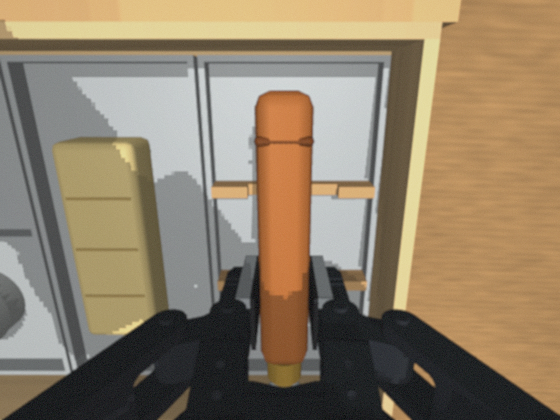

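Wrist view: tool parallel to the bin; notch centre at about column 293, tool at 284, so about 4 mm more towards +y. Lower it.

>>> {"method": "inch_along", "body": {"rows": [[[0.001, 0.004, 0.01, 0, 0, 0, 0], [0.001, 0.004, 0.02, 0, 0, 0, 0], [0.001, 0.004, 0.027, 0, 0, 0, 0], [0.001, 0.004, 0.03, 0, 0, 0, 0], [0.001, 0.004, 0.03, 0, 0, 0, 0], [0.001, 0.004, 0.03, 0, 0, 0, 0]]]}}

```text
time_s: 23.95
position: [0.509, 0.3585, 0.026]
ee_rot: [-0.018, 1.0, 0.0, 0.0]
wrist_force: [0.4, 0.6, -0.3]
gripper_width: 0.252
grasp_force: 39.4
```

>>> {"method": "inch_along", "body": {"rows": [[[0, 0, 0.001, 0, 0, 0, 0], [0, 0, 0.002, 0, 0, 0, 0], [0, 0, 0.002, 0, 0, 0, 0], [0, 0, 0.002, 0, 0, 0, 0]]]}}

```text
time_s: 24.45
position: [0.5089, 0.3586, 0.024]
ee_rot: [-0.018, 1.0, 0.0, 0.0]
wrist_force: [-0.4, 0.2, 1.2]
gripper_width: 0.249
grasp_force: 39.7
```

>>> {"method": "inch_along", "body": {"rows": [[[0, 0, 0, 0, 0, 0, 0.3], [0, 0, 0, 0, 0, 0, 0.4], [0, 0, 0, 0, 0, 0, 0.45], [0, 0, 0, 0, 0, 0, 0.45]]]}}

```text
time_s: 24.95
position: [0.5087, 0.3584, 0.0236]
ee_rot: [-0.018, 1.0, -0.0, -0.0]
wrist_force: [-0.4, -0.5, 0.1]
gripper_width: 0.448
grasp_force: 0.0
```

Released. Lift straight up, move away and look.

>>> {"method": "inch_along", "body": {"rows": [[[0, 0, -0.02, 0, 0, 0, 0.45], [0, 0, -0.06, 0, 0, 0, 0.45], [0, 0, -0.11, 0, 0, 0, 0.45], [0, 0, -0.16, 0, 0, 0, 0.45], [0.03, 0.05, -0.16, 0, 0, 0, 0.45], [0.06, 0.1, -0.16, 0, 0, 0, 0.45], [0.1, 0.14, -0.16, 0, 0, 0, 0.45], [0.13, 0.19, -0.16, 0, 0, 0, 0.45]]]}}

```text
time_s: 25.95
position: [0.3707, 0.5449, 0.1858]
ee_rot: [-0.018, 1.0, 0.001, 0.001]
wrist_force: [-0.6, 0.3, 0.7]
gripper_width: 0.449
grasp_force: 0.0
```

>>> {"method": "inch_along", "body": {"rows": [[[0.04, 0.04, 0, 0, 0, 0, 0.45], [0.08, 0.08, 0, 0, 0, 0, 0.45], [0.08, 0.08, 0, 0, 0, 0, 0.45], [0.08, 0.08, 0, 0, 0, 0, 0.45]]]}}

```text
time_s: 26.45
position: [0.2894, 0.6207, 0.1848]
ee_rot: [-0.018, 1.0, 0.0, 0.001]
wrist_force: [-0.4, 0.6, -0.3]
gripper_width: 0.453
grasp_force: 0.0
```

Run:
```python
from h import *
f=bot.grab_frame('top')
cv2.imwrite('pics/t6.png',cv2.resize(f['color'][150:310,75:470,::-1],None,fx=2,fy=2,interpolation=cv2.INTER_CUBIC))
g=bot.grab_frame('side');cv2.imwrite('pics/s6.png',cv2.resize(g['color'][100:400,130:420,::-1],None,fx=2,fy=2,interpolation=cv2.INTER_CUBIC))
hsv=cv2.cvtColor(f['color'],cv2.COLOR_RGB2HSV).astype(int);H,S,V=hsv[...,0],hsv[...,1],hsv[...,2]
yy,xx=np.mgrid[:420,:560];roi=(xx>85)&(xx<470)&(yy>150)&(yy<305)
for n,m,z in(("tape",(H>45)&(H<85)&(S>50),.033),("bar",(H>22)&(H<34)&(S<110)&(S>40)&(V>110),.035),("handle",(H<15)&(S>145),.032)):
    for c in blobs(roi&m,100): print(n,c.mean(0).round(),rect(ray(f,c,z)))
```

```text
tape [206. 249.] [470.5 165.2  48.8  46.4  88.8]
bar [212. 266.] [427.7 155.1 139.1  67.4 -53.7]
bar [400. 251.] [ 456.  -265.3   99.4   50.1   -5. ]
bar [162. 231.] [511.3 262.  107.5  39.3   2.3]
handle [448. 271.] [ 410.4 -369.9  112.9   24.8    4.7]
handle [120. 241.] [491.4 357.2 115.8  20.1   0.9]
```

View pics/t6.png

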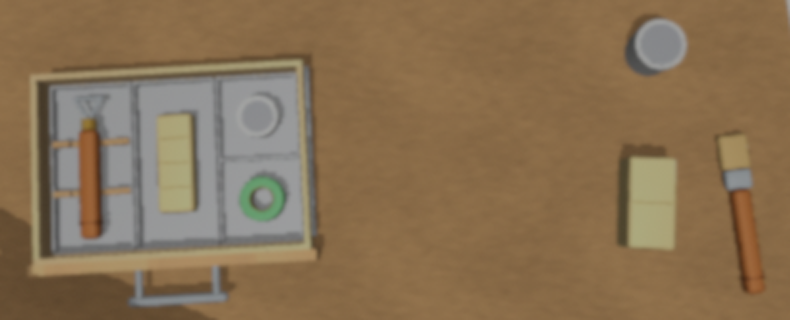

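View pics/s6.png

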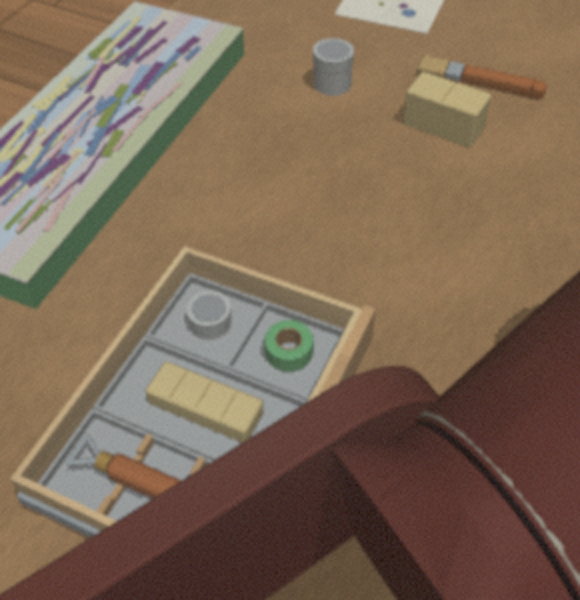

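Both views show every item in its place: tool in both notches (origin about (0.510, 0.357)), bar flat, tin and tape one per half, and the other three things untouched.

```bash
python3 -c "
from station import bot
print(bot.finish_job())"
```

```text
the job is handed in; nothing more can be done
None
```

The drawer is packed and the job is handed in at about 26.5 s of the 118 s limit. The last pictures show the loop tool in both notches, the thin bar flat in the plain bin, the low tin and tape one in each half, and the other three things where they started; no verdict came back.

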